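Close up two blanks in the gluing corner

TASK

Dry-fit the two sawn blanks for edge gluing: with the fingertips, push the blank that lies askew along the bench until its long edge meets the long edge of the blank already sitting in the corner fence, with no gap along the joint, and its end butts against the same end stop. Both blanks must stay flat on the bench, never lifted or tipped, and the first blank must finish still seated against the fence and the stop. Leave the jar and the off-cuts where they are.

Things in the scene. Friction and masses are not known exactly. Their poses are not given: they have to be found in the camera images.
- corner_fence: L of two fixed wooden battens, 26 mm wide, 24 mm high. Origin: inner corner of the L, at bench height; its x points roughly away from the robot. Far batten = fence: inner face at x=0, facing -x, from y=-254 to 26 mm. Left batten = end stop: inner face at y=0, facing -y, from x=-135 to -6 mm. The blanks belong at x<0, y<0, lying along y.
- first_blank: first blank: flat sawn board 66 x 184 x 20 mm (x, y, z; long along its y), loose, about 0.13 kg. Origin: centre of its underside. It starts seated in the corner, long edge on the fence and end on the stop (centre near (-33, -93) mm in the corner's frame), and must finish there.
- second_blank: second blank, the one to push: flat sawn board 62 x 170 x 20 mm (x, y, z; long along its y), loose, about 0.12 kg. Origin: centre of its underside. Starts up to 17 degrees askew, on the robot's side of the first blank, 30 to 80 mm short of the stop. When fitted, its centre is 64 mm in -x from the first blank's and 85 mm in -y from the stop's face (corner's frame), axes parallel.
- screw_jar: bystander: lidded jar, 64 mm across, 73 mm high, to the right of the work. Origin: centre of its underside.
- offcut_block: bystander: wooden off-cut 50 x 50 x 30 mm, to the right of the work, nearer the robot. Origin: centre of its underside.
- offcut_flat: bystander: wooden off-cut 40 x 70 x 21 mm, to the left of the work. Origin: centre of its underside.
There are look-alikes about, which are no part of the job. What is shaped like the second_blank but black is not meant.

How it is judged:
At the end, for the whole second after the job is handed in: The second blank lies parallel to the first (within 1.4 degrees), the joint between them closed to within 3.5 mm, its end within about 4 mm of the stop; the first blank still within 3.5 mm of fence and stop and square to the corner within 1.4 degrees; both flat on the bench and at rest (x of first_blank in the frame of corner_fence above -0.0365 m and y of first_blank in the frame of corner_fence above -0.0965 m and angle between the x axis of first_blank and the x axis of corner_fence, either way round below 0.025 rad and x of second_blank in the frame of first_blank between -0.0675 and -0.06 m and angle between the x axis of second_blank and the x axis of first_blank, either way round below 0.025 rad and y of second_blank in the frame of corner_fence between -0.089 and -0.08 m and height (world z) of each of first_blank, second_blank below 0.004 m and linear speed of each of first_blank, second_blank below 0.01 m/s); the robot touches nothing.
It fails at once if a blank is lifted off the bench or tipped (height (world z) of any of first_blank, second_blank above 0.008 m or angle between any of first_blank, second_blank's own z axis and vertical above 0.15 rad).
It fails at once if the jar or one of the off-cuts is shifted (distance of any of screw_jar, offcut_block, offcut_flat from where it was at the start of the episode above 0.015 m).
It also fails if it takes over 35 s, if anything falls off the work surface, if the arm or the gripper's body presses on something with over 40 N, if the wrist force passes 120 N, or if a joint passes its speed limit or range.

ROBOT

A 6-joint arm with a two-finger parallel gripper is mounted at the origin on the work surface; the furniture and walls round the work are solid. World frame = base frame: x ahead of the robot, y to its left, z up, the work surface at z = 0. Lengths are in m, angles in rad, forces in N, time in s.
With the tool pointing down it reaches from about 0.375 to 0.975 m from the base axis. Payload 3.8 kg.
Tool frame: the origin (TCP) lies at the very end of the fingers, on their centre line; the grasp point (between the pads) lies 19 mm behind it; z points along the fingers, y is the line along which they close (so a half turn about z gives the same grasp; the last joint's range is limited). The gripper opens to 85 mm and grips with 20 to 120 N. Pads are 22 mm wide; open, the fingers measure 114 mm over their backs; the gripper's body (76 mm by 85 mm) begins 54 mm behind the grasp point. The pads swing forward as they close: fully open they stand 13 mm farther back than shut.
Start: joints at [-1.348, 0.264, 1.604, -0, 1.274, -0.037], TCP at [0.173, -0.652, 0.21] pointing down, gripper open.
Joint ranges: [-2.63, 2.63], [-0.94, 2.18], [0.31, 2.57], [-1.31, 4.45], [0, 2.66], [-2.55, 2.55]. Speed limits (rad/s): [2.57, 2.57, 3.14, 3.14, 3.14, 3.14].

INTERFACE

Orientations are given as a rotation vector (axis times angle).
In Python, from workcell import read_state, read_camera, calibration, finish_job gives the robot as it stands.
- The arm moves only by the tool step_arm, never from a script. Its argument "commands" is a list of rows, each an object of numbers: "fingers": the gripper's target within -1 to 1 (shut at 1, half-way at 0, fully open at -1); "dx", "dy", "dz": the shift along the tool's x, y, z in m; "roll": the turn about the tool's z in degrees. In form: [{"fingers": .., "dx": .., "dy": .., "dz": .., "roll": ..}, ...]. A call has 1 to 8 rows; each row is the pose to reach, as a shift and turn from the pose commanded when the call began, along the tool's axes at that moment; what a row does not reach only later rows make up. A row lasts 1/8 s, in which the tool goes at most 62.5 mm and 10.7 degrees, less where a joint would pass 70% of its speed; a pose out of reach is approached as far as the arm can. A call with a gripper value outside its range is refused whole. The fingers move at their own pace and stop on an object; "squeeze" is the grip in N (left out, the last holds). Time passes only in rows, so rows that repeat a pose let the fingers close. It gives the time, the measured TCP pose, the force, the opening and the grip force at its end, in the units of the state.
- read_state(): the state, without advancing time (a new reading comes with each control period).
- read_camera(name): name is "scene" or "side" or "wrist"; returns (picture, depth): 420x560x3 uint8, blue, green, red; 420x560 float32, m along the optical axis (not along the pixel's ray), 0 where there is no reading.
- calibration(name): a dict with "intrinsics" (3x3 intrinsics, pixels), "world_to_cam" (4x4, takes a point from world to camera coordinates). Camera axes: x right, y up, looking along -z (the intrinsics and any distortion apply to the point x, -y, -z); pixel columns grow to the right and rows downward; lengths in m; the calibration is good to about 2 mm. The wrist camera is an equidistant fisheye: a pixel r from the principal point sees the ray r / f radians off the axis. A picture is of the moment at which its call begins: read the wrist's pose just before it. calibration takes no time and is no camera call; for the wrist camera it gives the pose at the moment of the call.
- finish_job(): hands the job in; it is judged then, once.
The state is a dict: "time": time; "q": joint angles; "joint_vel": joint speeds; "joint_torque": joint torques, N m; "tool_pos": TCP position; "tcp_rot": TCP orientation; "wrist_force": force on the tool from outside, world axes, zero at the start; "torque": the same for the moment, N m; "width": opening from 0.0 (shut) to 1.0 (fully open); "grip_force": force on a finger pad.
Only numpy, scipy, OpenCV 4.12 (cv2) and the standard library are available. Lean on these libraries where they do the work, as an engineer would, in place of code of your own. Each camera call takes 0.05 s, during which the arm holds its last target. There are 200 camera calls.

## Working session

There is one attempt and no reset: what is moved stays moved. The work goes in short steps, Python scripts to look and compute and a tool call to move; the robot and the scene stay as the last step left them, time stands still between calls to the robot, and variables do not carry over. Pictures are saved under pics/ and viewed, at most 10 in all, crops included, and the job is handed in when it is done.

Besides the shell and the picture viewer there is one more tool, called after "Call:" by a JSON object that holds its "api" and its "payload". step_arm: Moves the arm, as the interface text tells. Its arguments: {"type":"object","properties":{"commands":{"type":"array","items":{"type":"object","properties":{"fingers":{"type":"number"},"dx":{"type":"number"},"dy":{"type":"number"},"dz":{"type":"number"},"roll":{"type":"number"}}}},"squeeze":{"type":"number"}},"required":["commands"]}

```bash
mkdir -p pics; cat > h.py <<'E'
import numpy as np,cv2
from workcell import *
def pts(name):
    im,d=read_camera(name);c=calibration(name);K=np.array(c["intrinsics"]);T=np.linalg.inv(np.array(c["world_to_cam"]))
    v,u=np.mgrid[:d.shape[0],:d.shape[1]]
    P=np.stack([(u-K[0,2])/K[0,0]*d,-(v-K[1,2])/K[1,1]*d,-d],-1)@T[:3,:3].T+T[:3,3]
    P[d==0]=np.nan
    return im,d,P
E
python3 - <<'E'
from h import *
s=read_state();print(s)
for n in("scene","side"):
    im,d,P=pts(n);cv2.imwrite(f"pics/{n}0.png",im);np.savez(f"{n}0.npz",im=im,P=P);print(calibration(n))
E
```

```text
{'time': 0.0, 'q': array([-1.34793008e+00,  2.64736641e-01,  1.60533925e+00,  1.65816839e-05,
        1.27369234e+00, -3.69116300e-02]), 'joint_vel': array([-6.35460245e-05,  4.32423506e-04,  7.49782785e-04,  5.41354924e-05,
        3.91533856e-04, -8.81906193e-04]), 'joint_torque': array([-1.74191664e-03, -5.15118778e+01, -3.67311609e+01, -2.17918214e-04,
        1.30705704e-02,  3.83041780e-06]), 'tool_pos': array([ 0.17321377, -0.65161594,  0.20919196]), 'tcp_rot': array([-3.11298035e+00, -4.06623359e-01,  2.92291171e-04]), 'wrist_force': array([-0.22360974,  0.25484455,  0.41711706]), 'torque': array([-0.0061101 , -0.01147293,  0.04209263]), 'grip_force': 0.0, 'width': 1.0019207381419626}
{'intrinsics': array([[499.81193213,   0.        , 286.0100458 ],
       [  0.        , 499.81193213, 213.63774265],
       [  0.        ,   0.        ,   1.        ]]), 'world_to_cam': array([[-0.80690963, -0.5902746 ,  0.02174277,  0.4163836 ],
       [ 0.37101638, -0.47785242,  0.79624362, -0.24687782],
       [-0.45961255,  0.65056357,  0.60458527, -1.10380817],
       [ 0.        ,  0.        ,  0.        ,  1.        ]])}
{'intrinsics': array([[433.48488711,   0.        , 282.55605862],
       [  0.        , 433.48488711, 207.92882753],
       [  0.        ,   0.        ,   1.        ]]), 'world_to_cam': array([[-0.93549306, -0.35269606, -0.02140612,  0.49836105],
       [ 0.20356026, -0.587461  ,  0.78323227, -0.17476077],
       [-0.2888182 ,  0.72835092,  0.6213606 , -1.11842477],
       [ 0.        ,  0.        ,  0.        ,  1.        ]])}
```

View pics/scene0.png

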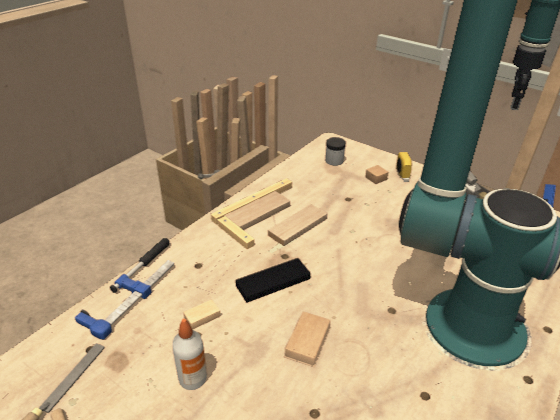

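```bash
python3 - <<'E'
from h import *
# top-down orthographic map, 1.5mm/px : x up, y left ; x 0.25..0.95, y -0.55..0.55
rs=[]
for n in("scene","side"):
    z=np.load(n+"0.npz");im,P=z["im"],z["P"]
    O=np.zeros((350,400,3),np.uint8)
    m=np.isfinite(P[...,2])&(P[...,2]>-.02)&(P[...,2]<.12)
    x,y=P[m][:,0],P[m][:,1];r=((.95-x)/.002).astype(int);c=((.4-y)/.002).astype(int)
    k=(r>=0)&(r<350)&(c>=0)&(c<400);O[r[k],c[k]]=im[m][k];rs.append(O)
cv2.imwrite("pics/top0.png",np.hstack(rs))
E
```

```text
(no output)
```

View pics/top0.png

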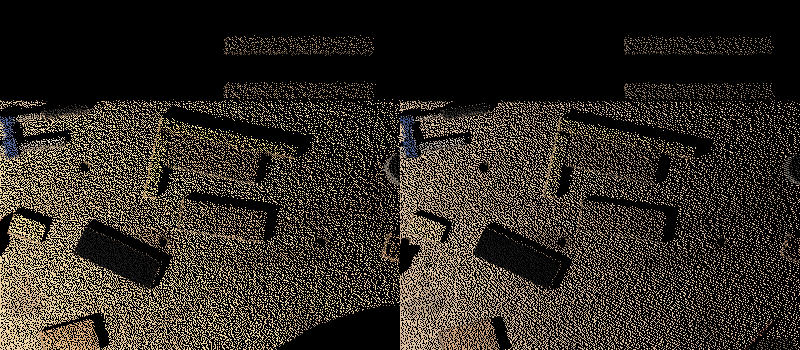

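The scene view shows the fence L at about (250,200) px with the first blank inside it at (258,210). The second blank is at (297,225) and the black look-alike at (273,280). The jar is at (335,150), the block at (377,174) and the flat off-cut at (200,315).

```bash
cat >> h.py <<'E'
def rect(P,x0,x1,y0,y1,z0=.014,z1=.0222):
    q=P[(P[...,2]>z0)&(P[...,2]<z1)&(P[...,0]>x0)&(P[...,0]<x1)&(P[...,1]>y0)&(P[...,1]<y1)]
    M=np.zeros((700,800),np.uint8) # 1mm px
    r=((.95-q[:,0])*1000).astype(int);c=((.4-q[:,1])*1000).astype(int);M[r,c]=255
    M=cv2.morphologyEx(M,cv2.MORPH_CLOSE,np.ones((7,7)));M=cv2.morphologyEx(M,cv2.MORPH_OPEN,np.ones((9,9)))
    n,l,s,ce=cv2.connectedComponentsWithStats(M);out=[]
    for i in range(1,n):
        if s[i,4]<800: continue
        (c0,r0),(w,h),a=cv2.minAreaRect(np.argwhere(l==i)[:,::-1].astype(np.float32))
        b=cv2.boxPoints(((c0,r0),(w,h),a));out.append((.95-(r0+.5)/1000,.4-(c0+.5)/1000,w+1,h+1,a,[(round(.95-p[1]/1000,3),round(.4-p[0]/1000,3)) for p in b]))
    return out
E
python3 - <<'E'
from h import *
for n in("scene","side"):
    P=np.load(n+"0.npz")["P"]
    q=P[(P[...,0]>.4)&(P[...,0]<.6)&(P[...,1]>-.15)&(P[...,1]<.0)][:,2]
    print(n,"table",np.nanmedian(q))
    print("blanks");[print(np.round(o[:5],4),o[5]) for o in rect(P,.42,.77,-.3,.15)]
    print("fence");[print(np.round(o[:5],4),o[5]) for o in rect(P,.5,.8,-.3,.15,.0228,.030)]
    print("others");[print(np.round(o[:5],4),o[5]) for o in rect(P,.25,.8,-.4,-.2,.026,.09)+rect(P,.4,.65,.25,.4,.016,.03)]
E
```

```text
scene table 0.002881577811883973
blanks
[6.43100e-01 2.66000e-02 7.61860e+01 6.76973e+01 1.40362e+01] [(np.float32(0.62), np.float32(0.072)), (np.float32(0.685), np.float32(0.055)), (np.float32(0.667), np.float32(-0.017)), (np.float32(0.602), np.float32(-0.001))]
[ 6.235000e-01 -6.310000e-02  1.024342e+02  7.021200e+01  9.462300e+00] [(np.float32(0.598), np.float32(-0.007)), (np.float32(0.666), np.float32(-0.018)), (np.float32(0.65), np.float32(-0.118)), (np.float32(0.582), np.float32(-0.107))]
[5.14800e-01 7.00000e-03 7.16018e+01 6.41494e+01 1.13099e+01] [(np.float32(0.491), np.float32(0.048)), (np.float32(0.553), np.float32(0.036)), (np.float32(0.539), np.float32(-0.033)), (np.float32(0.477), np.float32(-0.021))]
[ 5.023000e-01 -7.770000e-02  1.048811e+02  6.371750e+01  8.498600e+00] [(np.float32(0.479), np.float32(-0.021)), (np.float32(0.541), np.float32(-0.03)), (np.float32(0.526), np.float32(-0.133)), (np.float32(0.464), np.float32(-0.124))]
[ 0.4375  0.119  35.     62.     90.    ] [(np.float32(0.455), np.float32(0.15)), (np.float32(0.455), np.float32(0.089)), (np.float32(0.421
[... 1774 characters left out ...]
)), (np.float32(0.422), np.float32(0.094)), (np.float32(0.422), np.float32(0.148))]
fence
[ 0.6191  0.0885 23.8862 52.6295 12.5288] [(np.float32(0.597), np.float32(0.106)), (np.float32(0.647), np.float32(0.095)), (np.float32(0.642), np.float32(0.072)), (np.float32(0.592), np.float32(0.083))]
others
[ 0.611 -0.384 58.    32.    90.   ] [(np.float32(0.64), np.float32(-0.368)), (np.float32(0.64), np.float32(-0.399)), (np.float32(0.583), np.float32(-0.399)), (np.float32(0.583), np.float32(-0.368))]
[ 0.4917  0.3475 71.416  42.0227 19.7989] [(np.float32(0.485), np.float32(0.388)), (np.float32(0.523), np.float32(0.374)), (np.float32(0.5), np.float32(0.308)), (np.float32(0.461), np.float32(0.322))]
```

Call:
{"api": "step_arm", "payload": {"commands": [{"fingers": -1, "dx": 0.425, "dy": -0.53, "dz": 0.08, "roll": 26.6}, {"fingers": -1, "dx": 0.425, "dy": -0.53, "dz": 0.08, "roll": 26.6}, {"fingers": -1, "dx": 0.425, "dy": -0.53, "dz": 0.08, "roll": 26.6}, {"fingers": -1, "dx": 0.425, "dy": -0.53, "dz": 0.08, "roll": 26.6}, {"fingers": -1, "dx": 0.425, "dy": -0.53, "dz": 0.08, "roll": 26.6}, {"fingers": -1, "dx": 0.425, "dy": -0.53, "dz": 0.08, "roll": 26.6}, {"fingers": -1, "dx": 0.425, "dy": -0.53, "dz": 0.08, "roll": 26.6}, {"fingers": -1, "dx": 0.425, "dy": -0.53, "dz": 0.08, "roll": 26.6}]}}

```text
time: 1.1
tool_pos: [0.3743, -0.1962, 0.1517]
tcp_rot: [3.125, -0.322, 0.001]
wrist_force: [0.7, -0.9, -0.1]
width: 0.997
grip_force: 0.0
```

Call:
{"api": "step_arm", "payload": {"commands": [{"fingers": -1, "dx": 0.038, "dy": -0.17, "dz": 0.06, "roll": 0}, {"fingers": -1, "dx": 0.038, "dy": -0.17, "dz": 0.06, "roll": 0}, {"fingers": -1, "dx": 0.038, "dy": -0.17, "dz": 0.06, "roll": 0}, {"fingers": -1, "dx": 0.038, "dy": -0.17, "dz": 0.06, "roll": 0}, {"fingers": -1, "dx": 0.038, "dy": -0.17, "dz": 0.06, "roll": 0}]}}

```text
time: 1.72
tool_pos: [0.4454, -0.0394, 0.0917]
tcp_rot: [3.125, -0.318, -0.002]
wrist_force: [0.3, 0.1, 0.7]
width: 0.999
grip_force: 0.0
```

```bash
python3 - <<'E'
from h import *
im,d=read_camera("wrist");cv2.imwrite("pics/w1.png",im);c=calibration("wrist");print(c)
E
```

```text
{'intrinsics': array([[325.1922621 ,   0.        , 280.8448192 ],
       [  0.        , 325.1922621 , 210.36948224],
       [  0.        ,   0.        ,   1.        ]]), 'world_to_cam': array([[-2.04783732e-01, -9.78807063e-01,  5.97578847e-04,
         5.09495108e-02],
       [ 9.38618135e-01, -1.96548572e-01, -2.83486605e-01,
        -4.22761547e-01],
       [ 2.77596144e-01, -5.74925466e-02,  9.58976010e-01,
        -3.91502984e-01],
       [ 0.00000000e+00,  0.00000000e+00,  0.00000000e+00,
         1.00000000e+00]])}
```

View pics/w1.png

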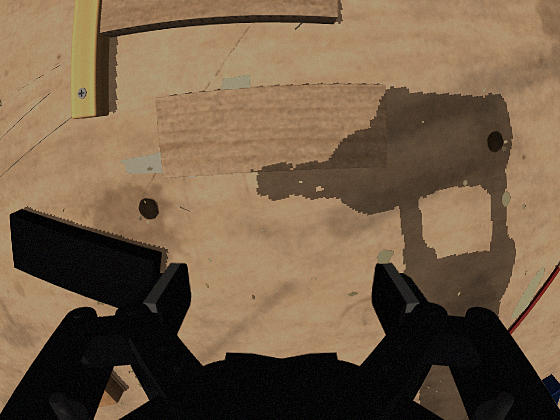

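The wrist view shows the second blank spanning (157–387, 85–177) and the open fingers at (170,280) and (390,280) behind its near edge. The black board, at (90,255), is clear of them. Next I lower the fingers.

Call:
{"api": "step_arm", "payload": {"commands": [{"fingers": -1, "dx": 0, "dy": 0, "dz": 0.045, "roll": 0}, {"fingers": -1, "dx": 0, "dy": 0, "dz": 0.085, "roll": 0}, {"fingers": -1, "dx": 0, "dy": 0, "dz": 0.095, "roll": 0}, {"fingers": -1, "dx": 0, "dy": 0, "dz": 0.095, "roll": 0}]}}

```text
time: 2.28
tool_pos: [0.4457, -0.0404, -0.0027]
tcp_rot: [3.125, -0.324, -0.001]
wrist_force: [0.2, 0.7, -0.2]
width: 0.998
grip_force: 0.0
```

Call:
{"api": "step_arm", "payload": {"commands": [{"fingers": -1, "dx": 0.012, "dy": 0, "dz": 0, "roll": 0}, {"fingers": -1, "dx": 0.022, "dy": 0, "dz": 0, "roll": 0}, {"fingers": -1, "dx": 0.032, "dy": 0, "dz": 0, "roll": 0}, {"fingers": -1, "dx": 0.042, "dy": 0, "dz": 0, "roll": 0}, {"fingers": -1, "dx": 0.051, "dy": 0, "dz": 0, "roll": 0}, {"fingers": -1, "dx": 0.058, "dy": 0, "dz": 0, "roll": 0}, {"fingers": -1, "dx": 0.063, "dy": 0, "dz": 0, "roll": 0}, {"fingers": -1, "dx": 0.066, "dy": 0, "dz": 0, "roll": 0}]}}

```text
time: 3.28
tool_pos: [0.5106, -0.0528, -0.0031]
tcp_rot: [-3.125, 0.321, 0.0]
wrist_force: [-0.9, -0.4, -0.2]
width: 0.998
grip_force: 0.0
```

```bash
cat > w.py <<'E'
import sys
from h import *
def top(tag,x0=.42,x1=.72,y0=-.2,y1=.14,z=.02,s=.0005):
    c=calibration("wrist");im,d=read_camera("wrist");K=c["intrinsics"];T=c["world_to_cam"]
    H,W=int((x1-x0)/s),int((y1-y0)/s)
    r,cc=np.mgrid[:H,:W];p=np.stack([x1-r*s,y1-cc*s,np.full(r.shape,z),np.ones(r.shape)],-1)@T.T
    x,y,w=p[...,0],-p[...,1],-p[...,2];rh=np.hypot(x,y);th=np.arctan2(rh,w);k=th/np.maximum(rh,1e-9)*K[0,0]
    o=cv2.remap(im,(x*k+K[0,2]).astype(np.float32),(y*k+K[1,2]).astype(np.float32),cv2.INTER_LINEAR)
    cv2.imwrite(f"pics/{tag}.png",o)
if __name__=="__main__":
    top(sys.argv[1])
    im,d,P=pts("side");[print(np.round(o[:5],4),o[5]) for o in rect(P,.47,.75,-.25,.12)]
E
python3 w.py t1
```

```text
[ 6.32600e-01 -2.56000e-02  1.85049e+02  7.29712e+01  1.22648e+01] [(np.float32(0.617), np.float32(0.073)), (np.float32(0.688), np.float32(0.057)), (np.float32(0.649), np.float32(-0.123)), (np.float32(0.578), np.float32(-0.107))]
[ 5.086000e-01 -3.350000e-02  1.539993e+02  6.250120e+01  8.972600e+00] [(np.float32(0.491), np.float32(0.047)), (np.float32(0.551), np.float32(0.038)), (np.float32(0.528), np.float32(-0.113)), (np.float32(0.467), np.float32(-0.104))]
```

View pics/t1.png

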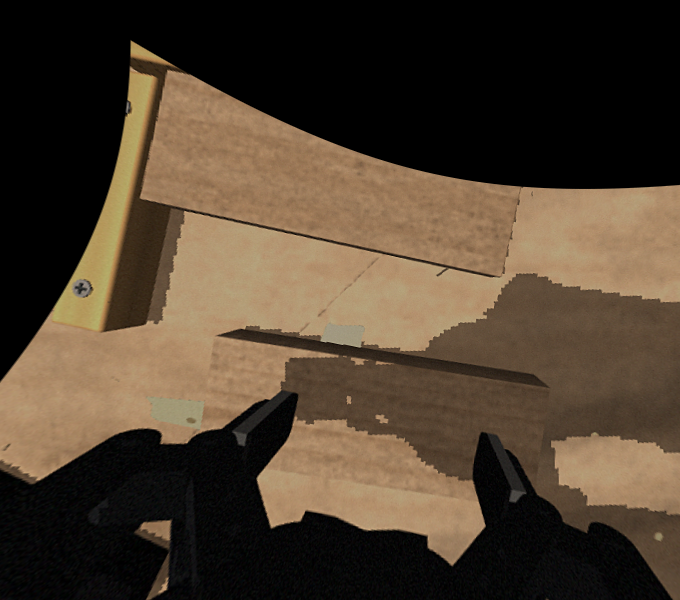

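The blank did not move: the fully open tips passed over its top, so they stand higher than the text suggested. I'll measure the tip height from the depth image.

```bash
python3 - <<'E'
from h import *
for n in("scene","side"):
    im,d,P=pts(n)
    X=P[...,0]*.979-P[...,1]*.2039;Y=P[...,0]*.2039+P[...,1]*.979
    m=(abs(X-.511)<.03)&(abs(Y-.052)<.075)&(P[...,2]>.005)&(P[...,2]<.12)&(im.max(-1)<60)
    for a in np.arange(.005,.1,.005):
        k=m&(P[...,2]>=a)&(P[...,2]<a+.005)
        if k.sum()>3: print(n,round(a,3),k.sum(),np.round([X[k].min(),X[k].max(),Y[k].min(),Y[k].max()],3))
    if n=="side":
        v,u=np.where(m);cv2.imwrite("pics/s2.png",cv2.resize(im[max(v.min()-60,0):v.max()+60,max(u.min()-60,0):u.max()+60],None,fx=2.5,fy=2.5)[:600,:800])
E
```

```text
scene 0.03 6 [0.507 0.519 0.006 0.012]
scene 0.035 5 [0.501 0.519 0.006 0.011]
scene 0.04 18 [0.501 0.518 0.007 0.109]
scene 0.045 11 [0.504 0.519 0.007 0.109]
scene 0.05 15 [0.501 0.522 0.007 0.11 ]
scene 0.055 15 [0.501 0.519 0.006 0.109]
scene 0.06 18 [0.501 0.52  0.007 0.111]
scene 0.065 10 [0.501 0.522 0.002 0.108]
scene 0.07 14 [ 0.498  0.515 -0.001  0.108]
scene 0.075 14 [ 0.495  0.522 -0.014  0.117]
scene 0.08 41 [ 0.496  0.522 -0.016  0.126]
scene 0.085 57 [ 0.496  0.521 -0.021  0.127]
scene 0.09 34 [ 0.492  0.52  -0.017  0.125]
scene 0.095 56 [ 0.491  0.522 -0.017  0.126]
side 0.03 6 [0.501 0.518 0.008 0.011]
side 0.035 12 [0.499 0.518 0.005 0.105]
side 0.04 17 [0.497 0.517 0.007 0.11 ]
side 0.045 16 [0.497 0.518 0.006 0.111]
side 0.05 16 [0.496 0.514 0.005 0.11 ]
side 0.055 19 [0.499 0.519 0.007 0.11 ]
side 0.06 11 [0.497 0.51  0.009 0.113]
side 0.065 14 [ 0.498  0.516 -0.001  0.111]
side 0.07 9 [ 0.497  0.511 -0.014  0.105]
side 0.075 19 [ 0.496  0.517 -0.014  0.126]
side 0.08 25 [ 0.496  0.521 -0.022  0.126]
side 0.085 40 [ 0.491  0.518 -0.016  0.126]
side 0.09 28 [ 0.493  0.519 -0.015  0.127]
side 0.095 25 [ 0.491  0.516 -0.009  0.127]
```

View pics/s2.png

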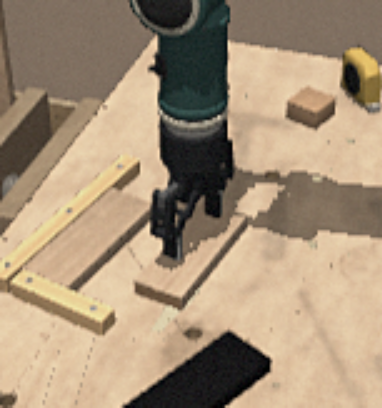

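The side view shows both fingertips hovering over the blank, with the lowest finger points at about z = 0.03 m. I'll back out and go lower, watching the force.

Call:
{"api": "step_arm", "payload": {"commands": [{"fingers": -1, "dx": -0.035, "dy": 0, "dz": 0, "roll": 0}, {"fingers": -1, "dx": -0.066, "dy": 0, "dz": 0, "roll": 0}, {"fingers": -1, "dx": -0.066, "dy": 0, "dz": 0, "roll": 0}, {"fingers": -1, "dx": -0.066, "dy": 0, "dz": 0.005, "roll": 0}, {"fingers": -1, "dx": -0.066, "dy": 0, "dz": 0.01, "roll": 0}, {"fingers": -1, "dx": -0.066, "dy": 0, "dz": 0.01, "roll": 0}]}}

```text
time: 4.22
tool_pos: [0.446, -0.0395, -0.0135]
tcp_rot: [-3.125, 0.321, 0.001]
wrist_force: [-0.2, 0.1, -0.7]
width: 1.002
grip_force: 0.0
```

Call:
{"api": "step_arm", "payload": {"commands": [{"fingers": -1, "dx": 0, "dy": 0, "dz": 0.004, "roll": 0}, {"fingers": -1, "dx": 0, "dy": 0, "dz": 0.006, "roll": 0}, {"fingers": -1, "dx": 0, "dy": 0, "dz": 0.006, "roll": 0}]}}

```text
time: 4.6
tool_pos: [0.4456, -0.0394, -0.0193]
tcp_rot: [-3.125, 0.321, 0.001]
wrist_force: [0.4, 0.1, -0.2]
width: 1.001
grip_force: 0.0
```

```bash
python3 - <<'E'
from h import *
s=read_state();print(s["tool_pos"],s["wrist_force"])
for n in("scene","side"):
    im,d,P=pts(n)
    X=P[...,0]*.979-P[...,1]*.2039;Y=P[...,0]*.2039+P[...,1]*.979
    m=(abs(X-.445)<.02)&(abs(Y-.052)<.07)&(P[...,2]>.004)&(P[...,2]<.05)&(im.max(-1)<60)
    for sd in(-1,1): print(n,sd,np.sort(P[...,2][m&((Y-.052)*sd>0)])[:6])
E
```

```text
[ 0.44563217 -0.03937813 -0.01925721] [ 0.4306752   0.08775773 -0.17028383]
scene -1 [0.0158363  0.01651198 0.01731869 0.01818489 0.01867243 0.01917056]
scene 1 [0.02174252 0.02546375 0.02579523 0.02718466 0.02747585 0.02753736]
side -1 [0.01334781 0.01525286 0.01575508 0.01733348 0.01760311 0.01838538]
side 1 [0.01318229 0.02007563 0.02052737 0.02112915 0.02226003 0.02374886]
```

Call:
{"api": "step_arm", "payload": {"commands": [{"fingers": -1, "dx": 0.005, "dy": 0, "dz": 0.003, "roll": 0}, {"fingers": -1, "dx": 0.014, "dy": 0, "dz": 0.003, "roll": 0}, {"fingers": -1, "dx": 0.022, "dy": 0, "dz": 0.003, "roll": 0}, {"fingers": -1, "dx": 0.029, "dy": 0, "dz": 0.003, "roll": 0}, {"fingers": -1, "dx": 0.036, "dy": 0, "dz": 0.003, "roll": 0}]}}

```text
time: 5.32
tool_pos: [0.4812, -0.0468, -0.0221]
tcp_rot: [-3.125, 0.321, 0.001]
wrist_force: [-1.7, 0.7, 0.2]
width: 0.998
grip_force: 0.8
```

```bash
python3 w.py t2
```

```text
[ 6.343000e-01 -2.460000e-02  1.854342e+02  7.527280e+01  1.191510e+01] [(np.float32(0.618), np.float32(0.074)), (np.float32(0.69), np.float32(0.058)), (np.float32(0.652), np.float32(-0.122)), (np.float32(0.579), np.float32(-0.107))]
[ 5.31600e-01 -8.70000e-03  9.42013e+01  6.23825e+01  1.02348e+01] [(np.float32(0.51), np.float32(0.043)), (np.float32(0.571), np.float32(0.032)), (np.float32(0.554), np.float32(-0.06)), (np.float32(0.494), np.float32(-0.049))]
```

Call:
{"api": "step_arm", "payload": {"commands": [{"fingers": -1, "dx": 0.008, "dy": 0, "dz": 0, "roll": 0}, {"fingers": -1, "dx": 0.016, "dy": 0, "dz": 0, "roll": 0}, {"fingers": -1, "dx": 0.023, "dy": 0, "dz": 0, "roll": 0}, {"fingers": -1, "dx": 0.029, "dy": 0, "dz": 0, "roll": 0}, {"fingers": -1, "dx": 0.033, "dy": 0, "dz": 0, "roll": 0}, {"fingers": -1, "dx": 0.034, "dy": 0, "dz": 0, "roll": 0}]}}

```text
time: 6.18
tool_pos: [0.5146, -0.0537, -0.022]
tcp_rot: [-3.125, 0.321, 0.0]
wrist_force: [-1.7, -1.2, 0.7]
width: 0.998
grip_force: 0.8
```

```bash
python3 w.py t3
```

```text
[ 6.062000e-01 -1.550000e-02  1.681518e+02  1.422496e+02  4.969700e+00] [(np.float32(0.544), np.float32(0.074)), (np.float32(0.684), np.float32(0.062)), (np.float32(0.67), np.float32(-0.104)), (np.float32(0.529), np.float32(-0.092))]
```

View pics/t3.png

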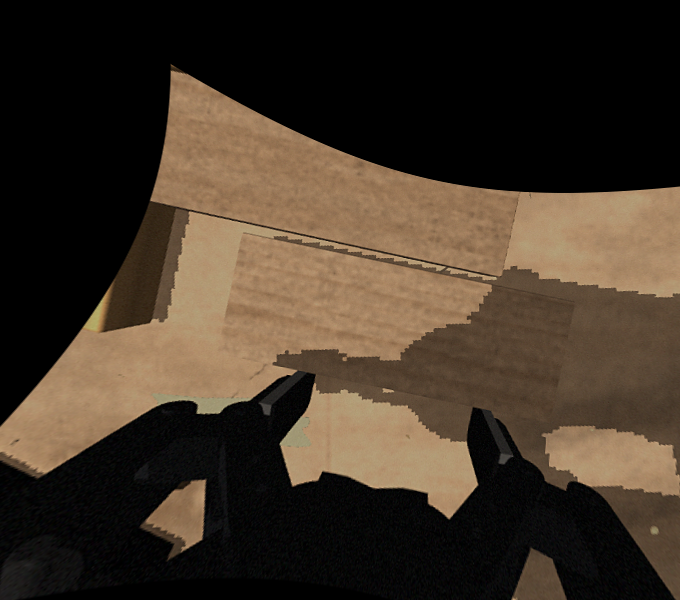

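The blank is now parallel to the first with about a 5 mm gap; its right end runs (575,300)–(548,415). Next I push that end toward the stop with the fingers shut.

Call:
{"api": "step_arm", "payload": {"commands": [{"fingers": -1, "dx": -0.015, "dy": 0, "dz": 0, "roll": 0}, {"fingers": -1, "dx": -0.015, "dy": 0, "dz": -0.06, "roll": 0}, {"fingers": 1, "dx": -0.015, "dy": 0.02, "dz": -0.1, "roll": 0}, {"fingers": 1, "dx": 0.0415, "dy": 0.07, "dz": -0.1, "roll": 0}, {"fingers": 1, "dx": 0.0415, "dy": 0.12, "dz": -0.1, "roll": 0}, {"fingers": 1, "dx": 0.0415, "dy": 0.12, "dz": -0.1, "roll": 0}, {"fingers": 1, "dx": 0.0415, "dy": 0.12, "dz": -0.1, "roll": 0}, {"fingers": 1, "dx": 0.0415, "dy": 0.12, "dz": -0.08, "roll": 0}]}}

```text
time: 7.28
tool_pos: [0.5315, -0.1786, 0.0592]
tcp_rot: [3.125, -0.319, 0.005]
wrist_force: [-0.5, -0.1, -1.4]
width: 0.003
grip_force: 0.0
```

```bash
python3 w.py t4; python3 - <<'E'
from h import *
s=read_state();p=s["tool_pos"];print(p,s["width"]);x0,y0=p[0]*.979-p[1]*.2039,p[0]*.2039+p[1]*.979;print(x0,y0)
for n in("scene","side"):
    im,d,P=pts(n)
    X=P[...,0]*.979-P[...,1]*.2039;Y=P[...,0]*.2039+P[...,1]*.979
    m=(abs(X-x0)<.02)&(abs(Y-y0)<.03)&(P[...,2]>.025)&(P[...,2]<.11)&(im.max(-1)<60)
    print(n,np.sort(P[...,2][m])[:6],Y[m&(P[...,2]<.075)].max())
E
```

```text
[ 5.994000e-01 -3.520000e-02  2.279915e+02  1.434443e+02  1.159220e+01] [(np.float32(0.553), np.float32(0.091)), (np.float32(0.692), np.float32(0.062)), (np.float32(0.647), np.float32(-0.16)), (np.float32(0.507), np.float32(-0.132))]
[ 0.52798624 -0.17700963  0.05564589] 0.0026813221104408317
0.5529907918332732 -0.0656360356821321Traceback (most recent call last):
  File "<stdin>", line 7, in <module>
    return umr_maximum(a, axis, None, out, keepdims, initial, where)
ValueError: zero-size array to reduction operation maximum which has no identity
```

View pics/t4.png

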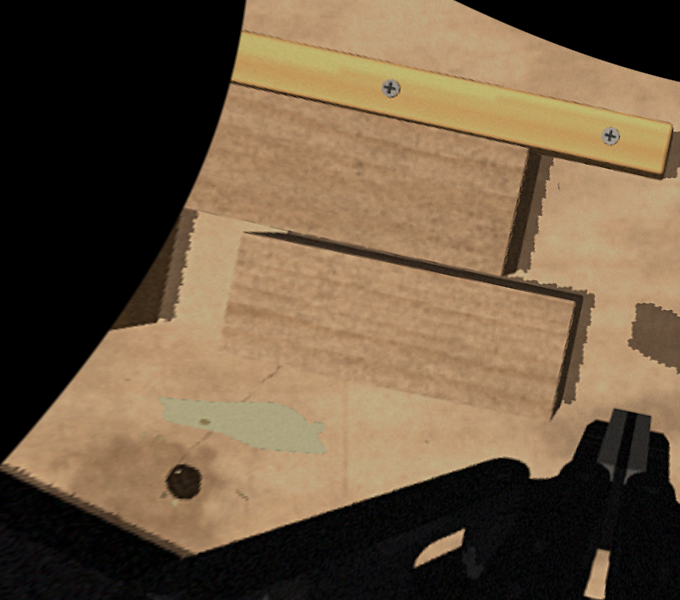

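The view shows the shut fingers at (630,410), to the right of the blank's end (580,297)–(553,418). I'll measure the shut tip height.

```bash
python3 - <<'E'
from h import *
s=read_state();p=s["tool_pos"];x0,y0=p[0]*.979-p[1]*.2039,p[0]*.2039+p[1]*.979;print(p,x0,y0)
for n in("scene","side"):
    im,d,P=pts(n)
    X=P[...,0]*.979-P[...,1]*.2039;Y=P[...,0]*.2039+P[...,1]*.979
    m=(abs(X-x0)<.03)&(abs(Y-y0)<.03)&(P[...,2]>.025)&(P[...,2]<.2)
    for a in np.arange(.03,.13,.01):
        k=m&(P[...,2]>=a)&(P[...,2]<a+.01)
        if k.any(): print(n,round(a,3),k.sum(),np.round([P[...,2][k].min(),X[k].min(),X[k].max(),Y[k].min(),Y[k].max()],4))
E
```

```text
[ 0.52875882 -0.17737155  0.05659048] 0.5538209390366068 -0.06583282026734834
scene 0.07 4 [ 0.0792  0.5477  0.5601 -0.0611 -0.0587]
scene 0.08 18 [ 0.0812  0.5402  0.5566 -0.0776 -0.0519]
scene 0.09 28 [ 0.0902  0.5401  0.5603 -0.0784 -0.0504]
scene 0.1 34 [ 0.1     0.5392  0.5589 -0.0807 -0.0488]
scene 0.11 23 [ 0.11    0.5419  0.5538 -0.0791 -0.0508]
scene 0.12 38 [ 0.1212  0.5386  0.5639 -0.0944 -0.0361]
side 0.07 3 [ 0.0797  0.5437  0.557  -0.0715 -0.0572]
side 0.08 17 [ 0.0809  0.541   0.5578 -0.0697 -0.0504]
side 0.09 19 [ 0.0904  0.5396  0.5595 -0.0662 -0.05  ]
side 0.1 21 [ 0.1001  0.54    0.5574 -0.0683 -0.0496]
side 0.11 13 [ 0.1101  0.5391  0.5572 -0.0774 -0.0493]
side 0.12 30 [ 0.1202  0.54    0.5636 -0.0925 -0.036 ]
```

Call:
{"api": "step_arm", "payload": {"commands": [{"fingers": 1, "dx": 0.001, "dy": 0, "dz": 0.035, "roll": 0}, {"fingers": 1, "dx": 0.001, "dy": 0, "dz": 0.055, "roll": 0}, {"fingers": 1, "dx": 0.001, "dy": 0, "dz": 0.063, "roll": 0}, {"fingers": 1, "dx": 0.001, "dy": 0, "dz": 0.066, "roll": 0}, {"fingers": 1, "dx": 0.001, "dy": 0, "dz": 0.066, "roll": 0}]}}

```text
time: 8.15
tool_pos: [0.5324, -0.1799, -0.0072]
tcp_rot: [3.125, -0.32, 0.002]
wrist_force: [-0.9, -0.1, -0.1]
width: -0.003
grip_force: 0.0
```

Call:
{"api": "step_arm", "payload": {"commands": [{"fingers": 1, "dx": -0.001, "dy": -0.012, "dz": 0.004, "roll": 0}, {"fingers": 1, "dx": -0.001, "dy": -0.022, "dz": 0.004, "roll": 0}, {"fingers": 1, "dx": -0.001, "dy": -0.031, "dz": 0.004, "roll": 0}, {"fingers": 1, "dx": -0.001, "dy": -0.04, "dz": 0.004, "roll": 0}, {"fingers": 1, "dx": -0.001, "dy": -0.049, "dz": 0.004, "roll": 0}, {"fingers": 1, "dx": -0.001, "dy": -0.057, "dz": 0.004, "roll": 0}, {"fingers": 1, "dx": -0.001, "dy": -0.063, "dz": 0.004, "roll": 0}, {"fingers": 1, "dx": -0.001, "dy": -0.066, "dz": 0.004, "roll": 0}]}}

```text
time: 9.15
tool_pos: [0.5442, -0.1146, -0.0119]
tcp_rot: [3.125, -0.32, 0.0]
wrist_force: [-1.4, -0.1, 0.9]
width: 0.003
grip_force: 0.6
```

```bash
python3 w.py t5
```

```text
[ 6.021000e-01 -1.820000e-02  1.886260e+02  1.411454e+02  1.205080e+01] [(np.float32(0.554), np.float32(0.089)), (np.float32(0.691), np.float32(0.059)), (np.float32(0.652), np.float32(-0.124)), (np.float32(0.515), np.float32(-0.095))]
```

View pics/t5.png

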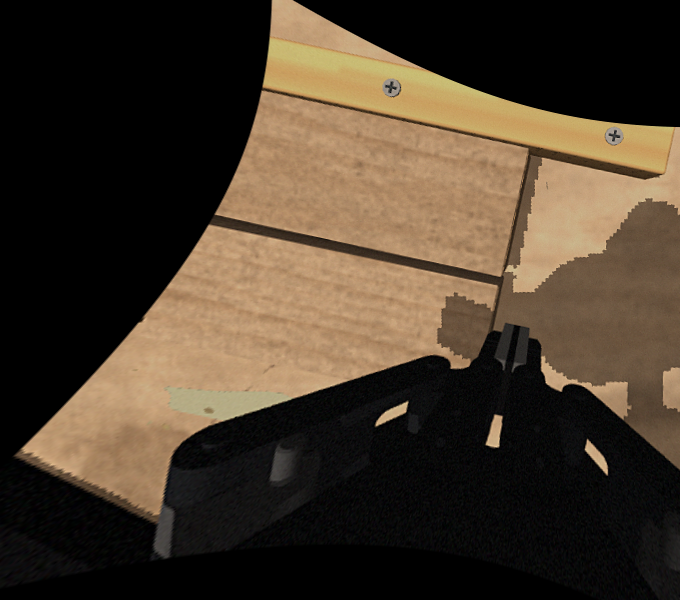

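The second blank's right end is at (500,282), about level with the first blank's (503,275). That leaves about 13 mm, so I inch in watching for contact with the stop.

Call:
{"api": "step_arm", "payload": {"commands": [{"fingers": 1, "dx": 0, "dy": -0.006, "dz": 0, "roll": 0}, {"fingers": 1, "dx": 0, "dy": -0.01, "dz": 0, "roll": 0}, {"fingers": 1, "dx": 0, "dy": -0.012, "dz": 0, "roll": 0}]}}

```text
time: 9.62
tool_pos: [0.5465, -0.1029, -0.012]
tcp_rot: [3.125, -0.32, -0.0]
wrist_force: [-0.3, -0.8, 1.3]
width: -0.002
grip_force: 0.5
```

Call:
{"api": "step_arm", "payload": {"commands": [{"fingers": 1, "dx": 0, "dy": -0.0015, "dz": 0, "roll": 0}, {"fingers": 1, "dx": 0, "dy": -0.0015, "dz": 0, "roll": 0}]}}

```text
time: 9.88
tool_pos: [0.5468, -0.1015, -0.012]
tcp_rot: [-3.125, 0.321, 0.0]
wrist_force: [-0.1, 0.8, 0.7]
width: -0.006
grip_force: 0.0
```

Call:
{"api": "step_arm", "payload": {"commands": [{"fingers": 1, "dx": 0, "dy": -0.0015, "dz": 0, "roll": 0}, {"fingers": 1, "dx": 0, "dy": -0.0015, "dz": 0, "roll": 0}]}}

```text
time: 10.12
tool_pos: [0.547, -0.1001, -0.012]
tcp_rot: [-3.125, 0.321, 0.0]
wrist_force: [0.4, -0.5, -0.2]
width: -0.002
grip_force: 0.2
```

Call:
{"api": "step_arm", "payload": {"commands": [{"fingers": 1, "dx": 0, "dy": -0.0015, "dz": 0, "roll": 0}, {"fingers": 1, "dx": 0, "dy": -0.0015, "dz": 0, "roll": 0}]}}

```text
time: 10.38
tool_pos: [0.5471, -0.0994, -0.012]
tcp_rot: [3.124, -0.32, -0.001]
wrist_force: [-0.6, -5.5, 0.5]
width: 0.0
grip_force: 2.4
```

Call:
{"api": "step_arm", "payload": {"commands": [{"fingers": 1, "dx": 0, "dy": -0.001, "dz": 0, "roll": 0}, {"fingers": 1, "dx": 0, "dy": -0.001, "dz": 0, "roll": 0}]}}

```text
time: 10.62
tool_pos: [0.547, -0.0992, -0.012]
tcp_rot: [3.123, -0.319, -0.001]
wrist_force: [-1.9, -7.8, 0.4]
width: 0.0
grip_force: 4.1
```

The blank is now against the stop (about 8 N). I back off, open the fingers and go round behind the near edge for the closing push.

Call:
{"api": "step_arm", "payload": {"commands": [{"fingers": 1, "dx": 0, "dy": 0.02, "dz": 0, "roll": 0}, {"fingers": 1, "dx": 0, "dy": 0.02, "dz": -0.06, "roll": 0}, {"fingers": -1, "dx": -0.02, "dy": 0.0, "dz": -0.1, "roll": 0}, {"fingers": -1, "dx": -0.06, "dy": -0.045, "dz": -0.1, "roll": 0}, {"fingers": -1, "dx": -0.065, "dy": -0.09, "dz": -0.1, "roll": 0}, {"fingers": -1, "dx": -0.065, "dy": -0.09, "dz": -0.09, "roll": 0}, {"fingers": -1, "dx": -0.065, "dy": -0.09, "dz": -0.05, "roll": 0}, {"fingers": -1, "dx": -0.065, "dy": -0.09, "dz": -0.03, "roll": 0}]}}

```text
time: 11.62
tool_pos: [0.5008, 0.0028, 0.0159]
tcp_rot: [-3.125, 0.321, 0.004]
wrist_force: [-0.2, 0.2, 0.7]
width: 1.003
grip_force: 0.0
```

Call:
{"api": "step_arm", "payload": {"commands": [{"fingers": -1, "dx": 0, "dy": 0, "dz": 0.02, "roll": 0}, {"fingers": -1, "dx": 0, "dy": 0, "dz": 0.036, "roll": 0}, {"fingers": -1, "dx": 0, "dy": 0, "dz": 0.04, "roll": 0}, {"fingers": -1, "dx": 0, "dy": 0, "dz": 0.04, "roll": 0}]}}

```text
time: 12.12
tool_pos: [0.5024, 0.0032, -0.022]
tcp_rot: [-3.125, 0.321, 0.0]
wrist_force: [0.0, -0.1, 0.3]
width: 0.998
grip_force: 0.0
```

Call:
{"api": "step_arm", "payload": {"commands": [{"fingers": -1, "dx": 0.01, "dy": 0, "dz": 0, "roll": 0}, {"fingers": -1, "dx": 0.017, "dy": 0, "dz": 0, "roll": 0}, {"fingers": -1, "dx": 0.022, "dy": 0, "dz": 0, "roll": 0}, {"fingers": -1, "dx": 0.025, "dy": 0, "dz": 0, "roll": 0}, {"fingers": -1, "dx": 0.026, "dy": 0, "dz": 0, "roll": 0}]}}

```text
time: 12.75
tool_pos: [0.5274, -0.0017, -0.0221]
tcp_rot: [-3.125, 0.321, 0.001]
wrist_force: [-1.5, -0.7, 0.3]
width: 0.999
grip_force: 0.8
```

Call:
{"api": "step_arm", "payload": {"commands": [{"fingers": -1, "dx": 0.0015, "dy": 0, "dz": 0, "roll": 0}, {"fingers": -1, "dx": 0.0015, "dy": 0, "dz": 0, "roll": 0}]}}

```text
time: 13.0
tool_pos: [0.5291, -0.0021, -0.0221]
tcp_rot: [3.125, -0.32, 0.0]
wrist_force: [-0.3, -0.2, 0.5]
width: 0.998
grip_force: 0.2
```

Call:
{"api": "step_arm", "payload": {"commands": [{"fingers": -1, "dx": 0.0015, "dy": 0, "dz": 0, "roll": 0}, {"fingers": -1, "dx": 0.0015, "dy": 0, "dz": 0, "roll": 0}]}}

```text
time: 13.25
tool_pos: [0.5303, -0.0023, -0.0221]
tcp_rot: [-3.125, 0.321, 0.001]
wrist_force: [-1.6, 0.8, 0.4]
width: 1.001
grip_force: 0.8
```

X' is now 0.5196. I keep inching.

Call:
{"api": "step_arm", "payload": {"commands": [{"fingers": -1, "dx": 0.0015, "dy": 0, "dz": 0, "roll": 0}, {"fingers": -1, "dx": 0.0015, "dy": 0, "dz": 0, "roll": 0}]}}

```text
time: 13.5
tool_pos: [0.5304, -0.0023, -0.0223]
tcp_rot: [-3.125, 0.321, 0.006]
wrist_force: [-5.0, 2.9, 3.4]
width: 1.002
grip_force: 2.9
```

Call:
{"api": "step_arm", "payload": {"commands": [{"fingers": -1, "dx": 0.0015, "dy": 0, "dz": 0, "roll": 0}, {"fingers": -1, "dx": 0.0015, "dy": 0, "dz": 0, "roll": 0}]}}

```text
time: 13.75
tool_pos: [0.5304, -0.0024, -0.0226]
tcp_rot: [-3.125, 0.322, 0.01]
wrist_force: [-7.6, 3.6, 6.3]
width: 0.999
grip_force: 4.4
```

It has seated against the first blank. I retreat and look.

Call:
{"api": "step_arm", "payload": {"commands": [{"fingers": -1, "dx": -0.003, "dy": 0, "dz": 0, "roll": 0}, {"fingers": -1, "dx": -0.025, "dy": 0, "dz": 0, "roll": 0}, {"fingers": -1, "dx": -0.03, "dy": 0, "dz": -0.05, "roll": 0}, {"fingers": -1, "dx": -0.03, "dy": 0.05, "dz": -0.11, "roll": 0}, {"fingers": -1, "dx": -0.03, "dy": 0.05, "dz": -0.15, "roll": 0}, {"fingers": -1, "dx": -0.03, "dy": 0.05, "dz": -0.15, "roll": 0}, {"fingers": -1, "dx": -0.03, "dy": 0.05, "dz": -0.15, "roll": 0}]}}

```text
time: 14.62
tool_pos: [0.4945, -0.046, 0.1283]
tcp_rot: [3.125, -0.321, 0.003]
wrist_force: [-0.9, -0.0, -0.2]
width: 0.999
grip_force: 0.0
```

```bash
python3 w.py t6; python3 -c "
from h import *
for n in('scene','side'):
  im,d,P=pts(n);z=np.load(n+'0.npz')
  for b in((.3,.8,-.45,-.2,.026,.09),(.4,.65,.25,.4,.016,.03)):
    for Q in(z['P'],P): print(n,[np.round(o[:2],4) for o in rect(Q,*b[:3],max(b[3],b[3]) if 0 else b[3],*b[4:])] if b[2]>-.4 else '')
"
```

```text
[ 6.061000e-01 -1.920000e-02  1.846116e+02  1.405318e+02  1.197610e+01] [(np.float32(0.557), np.float32(0.086)), (np.float32(0.694), np.float32(0.057)), (np.float32(0.656), np.float32(-0.123)), (np.float32(0.519), np.float32(-0.094))]
scene 
scene 
scene [array([0.4927, 0.346 ])]
scene [array([0.4919, 0.3461])]
side 
side 
side [array([0.4917, 0.3475])]
side [array([0.4924, 0.3468])]
```

View pics/t6.png

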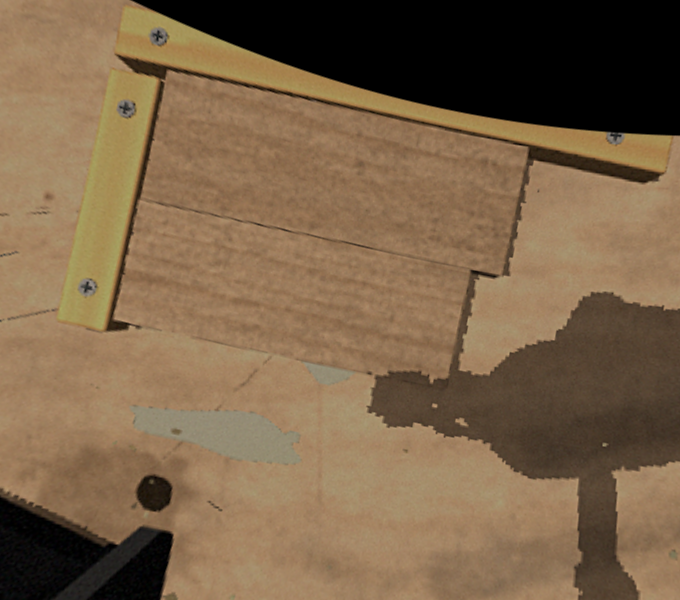

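The last view shows the joint as a thin line from (140,200) to (500,277), closed along its whole length. Both ends are on the stop, the second blank's end sits about 14 mm inside the first's as it should, and the off-cut has not moved.

```bash
python3 -c "
from workcell import *
print(finish_job())"
```

```text
the job is handed in; nothing more can be done
None
```

The job is handed in: in the last view the second blank lies against the first with no visible gap and its end is on the stop, the first blank is still seated, and the arm is clear; no verdict came back, and I didn't re-measure the jar or the block off-cut, though no move went near them.

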